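# Open the child-resistant flux jar

## Robot

A 6-joint arm with a two-finger parallel gripper is mounted at the origin on the work surface. World frame = base frame: x ahead of the robot, y to its left, z up, the work surface at z = 0. Lengths are in m, angles in rad, forces in N, time in s.
With the tool pointing down it reaches from about 0.35 to 0.975 m from the base axis. Payload 4.9 kg.
Tool frame: the origin (TCP) lies midway between the tips of the shut fingers; the grasp point (between the pads) lies 19 mm behind it; z points along the fingers, y is the line along which they close (so a half turn about z gives the same grasp; the last joint's range is limited). The gripper opens to 85 mm and grips with 20 to 120 N. Pads are 22 mm wide; open, the fingers measure 114 mm over their backs; the gripper's body (76 mm by 85 mm) begins 54 mm behind the grasp point. The pads swing forward as they close: fully open they stand 13 mm farther back than shut.
Start: joints at [-0.119, 0.053, 1.613, -0, 1.476, -0.119], TCP at [0.625, 0, 0.231] pointing down, gripper open.
Joint ranges: [-3.01, 3.01], [-1.01, 2.22], [0.06, 2.58], [-1.02, 4.17], [0.09, 2.62], [-3.14, 3.14]. Speed limits (rad/s): [2.57, 2.57, 3.14, 3.14, 3.14, 3.14].

## Interface

Orientations are given as a unit quaternion [w, x, y, z].
In Python, from plant import manip gives the robot as it stands.
- The arm moves only by the tool shift_gripper, called after "Request:" as name([rows], argument=value, ...), one row to a line, values as JSON. Schema: {"type":"object","properties":{"steps":{"type":"array","items":{"type":"array","items":{"type":"number"},"minItems":7,"maxItems":7},"minItems":1,"maxItems":5},"only":{"type":"string"},"quiet":{"type":"boolean"},"lines":{"type":"string"}},"required":["steps"],"additionalProperties":false}. steps is a list of rows, 1 to 5 of them, each of 7 numbers: the opening from 0.0 (shut) to 1.0 (fully open), then dx, dy, dz in m, then a rotation vector rx, ry, rz in rad; each row shifts and turns the commanded pose from where the row before left it, along the tool's axes as they then stand; what a row does not reach is not made up. A row lasts 1/8 s, in which the tool goes at most 0.0625 m and 0.188 rad, less where a joint would pass 70% of its speed; a pose out of reach is approached as far as the arm can. The fingers move at their own pace and stop on an object; the grip force is fixed at half the most. Time passes only in rows, so rows that do not move let the fingers close. The tool returns the time, the measured TCP pose, the force, the opening and the grip force at its end. only (a regular expression) keeps the lines of the reply that match it, lines (a string "A,B") keeps lines A to B, and quiet returns only ok. Input that does not fit is refused with a message, and nothing moves.
- manip.state(): the state, without advancing time (a new reading comes with each control period).
- manip.grab_frame(name): name is "scene" or "side" or "wrist"; returns the picture (384x512x3 uint8, red, green, blue); there is no depth.
- manip.camera_params(name): a dict with "intrinsics" (3x3 intrinsics, pixels), "xyz" and "orientation" of the camera in the world. Camera axes: x right, y down, z forward; pixel columns grow to the right and rows downward; lengths in m; the calibration is good to about 2 mm. The wrist camera is an equidistant fisheye: a pixel r from the principal point sees the ray r / f radians off the axis. A picture is of the moment at which its call begins: read the wrist's pose just before it. camera_params takes no time and is no camera call; for the wrist camera it gives the pose at the moment of the call.
- manip.job_done(): hands the job in; it is judged then, once.
The state is a dict: "time": time; "joint_pos": joint angles; "joint_vel": joint speeds; "joint_efforts": joint torques, N m; "tool_pos": TCP position; "tool_rot": TCP orientation; "contact_force": force on the tool from outside, world axes, zero at the start; "ft_torque": the same for the moment, N m; "gripper_width": opening from 0.0 (shut) to 1.0 (fully open); "grasp_force": force on a finger pad.
Only numpy, scipy, OpenCV 4.12 (cv2) and the standard library are available. Lean on these libraries where they do the work, as an engineer would, in place of code of your own. Each camera call takes 0.05 s, during which the arm holds its last target. There are 200 camera calls.

## Task

Open the jar of flux that is strapped to the wooden block and set its cap down, right way up and flat, inside the shallow steel tray. The cap is child-resistant: it must be held pressed down while it is turned anticlockwise, and lifts off only then. Put the cap down gently rather than dropping it, and leave the hammer, screwdriver, tin and copper plate where they are.

Things in the scene. Friction and masses are not known exactly. Their poses are not given: they have to be found in the camera images.
- jar: grey plastic jar, 90 mm across, with paper band and steel strap, fixed upright on a wooden block 130 x 120 x 20 mm screwed to the bench; it cannot move. Origin: centre of the block's underside, on the jar's axis; z up. The shoulder slopes from 108 mm height at its edge to 122 mm at the neck. A white collar and a sprung sealing disc stay with the jar.
- cap: black ribbed round child-resistant cap, 66 mm diameter, 40 mm tall, open below, 60 to 100 g. Origin: centre of its underside; z up along its axis. At the start it is locked on the jar, its origin 135 mm above the jar's, with about 2 mm of sideways play. Unless pressed down, turning it either way (0.4 N m) only spins it round together with the collar, and pulling does not free it.
- cap_top (a point): centre of the cap's flat top, 40 mm above the cap's origin. Grip the cap here from above, in any direction, across its upper 30 mm. Pushing down meets 7 N, rising to 14 N at the stop 7 mm down; it unlocks when more than 4 mm down, 5 to 6.5 mm is good.
- neck (a point): point on the jar's axis, 135 mm above the jar's origin, where the locked cap's underside rests. The cap, kept pressed down, must turn anticlockwise seen from above by 45 to 60 degrees; at about 60 it meets a stop, and further turning only drags the collar round, harmlessly. Then it lifts straight up and is clear of the neck after 35 mm.
- tray: shallow open steel tray fixed to the bench, 180 x 180 mm outside, walls 3 mm thick and 18 mm tall. Origin: centre of its underside; x and y along its sides.
- tray_in (a point): centre of the tray's inner floor, 3 mm above the bench (axes as the tray).
- hammer: bystander: hammer 260 mm long lying on the bench, loose. Origin: near the middle of its underside.
- screwdriver: bystander: screwdriver lying on the bench, loose. Origin: near the middle of its underside.
- tin: bystander: small closed tin 72 mm across and 85 mm tall standing on the bench, loose. Origin: centre of its underside.
- copper_plate: bystander: copper offcut 110 x 70 x 6 mm lying on the bench, loose. Origin: centre of its underside.

How it is judged:
By the outcome, as a careful person would: the job done as asked, in the order asked, and still so for the second after the job is handed in, with the robot touching nothing.
It also fails if it takes over 45 s, if anything falls off the work surface, if the arm or the gripper's body presses on something with over 40 N, if the wrist force passes 120 N, or if a joint passes its speed limit or range.

## Working session

There is one attempt and no reset: what is moved stays moved. The work goes in short steps, Python scripts to look and compute and a tool call to move; the robot and the scene stay as the last step left them, time stands still between calls to the robot, and variables do not carry over. Pictures are saved under pics/ and viewed, at most 10 in all, crops included, and the job is handed in when it is done.

```bash
ls; mkdir -p pics
```

Run:
```python
from plant import manip
import cv2
for n in("scene","side"):
    p=manip.camera_params(n);print(n,p)
    cv2.imwrite(f"pics/{n}0.png",cv2.resize(manip.grab_frame(n)[:,:,::-1],(800,600),interpolation=cv2.INTER_CUBIC))
s=manip.state();print(s["time"],s["tool_pos"],s["tool_rot"],s["contact_force"],s["gripper_width"])
```

```text
pics
plant.py
scene {'intrinsics': array([[349.58516143,   0.        , 246.57938103],
       [  0.        , 349.58516143, 189.19212896],
       [  0.        ,   0.        ,   1.        ]]), 'xyz': array([1.34586075, 0.00624714, 0.9875329 ]), 'orientation': array([-0.25631208,  0.66500776,  0.65797052, -0.24319455])}
side {'intrinsics': array([[441.20300632,   0.        , 257.34742301],
       [  0.        , 441.20300632, 185.10917475],
       [  0.        ,   0.        ,   1.        ]]), 'xyz': array([ 0.45896645, -0.93437028,  0.77878917]), 'orientation': array([-0.45725067,  0.88616826, -0.06642887,  0.03485472])}
0.1 [6.24448469e-01 6.72399371e-05 2.30187099e-01] [-7.18927022e-04  7.07110069e-01  7.07102898e-01 -5.69924512e-04] [-0.37405104 -0.38435725 -0.00813365] 1.0007219745037503
```

View pics/scene0.png

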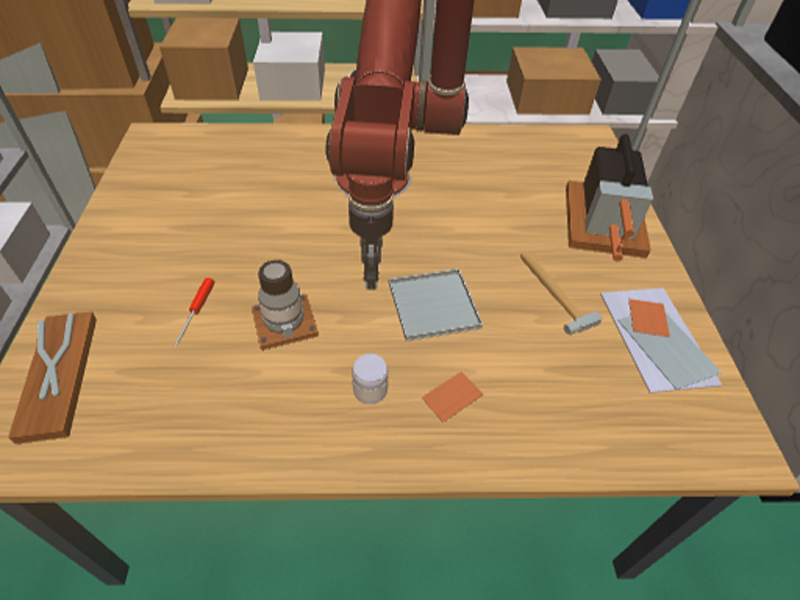

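View pics/side0.png

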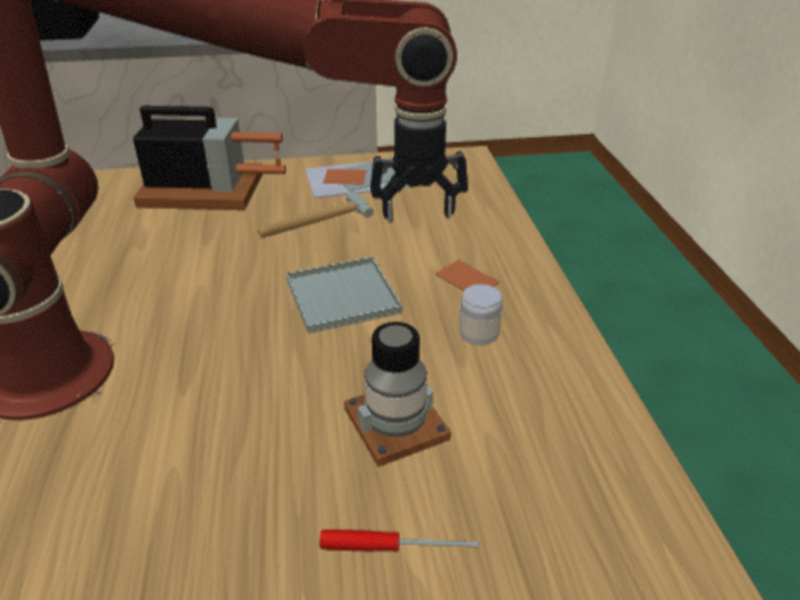

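Scene: cap top centre is near (274,271), the tray rim corners are near (389,280), (460,270), (481,328) and (406,339), and the tin is at (370,370). Side: cap top is near (397,336), the tray corners near (288,272), (372,260), (400,307) and (308,328). I'll triangulate these and enlarge the cap.

Create h.py:
```python
from plant import manip
import numpy as np, cv2
from scipy.spatial.transform import Rotation as R
def q(o): return R.from_quat(np.r_[o[1:],o[0]])
def ray(p,u,v):
    K=p["intrinsics"]; x,y=(u-K[0,2])/K[0,0],(v-K[1,2])/K[1,1]
    return np.array(p["xyz"]), q(p["orientation"]).apply([x,y,1])
def onz(p,u,v,z):
    c,d=ray(p,u,v); return c+d*(z-c[2])/d[2]
def tri(*cd):
    A=0;b=0
    for c,d in cd:
        d=d/np.linalg.norm(d);P=np.eye(3)-np.outer(d,d);A=A+P;b=b+P@c
    return np.linalg.solve(A,b)
```

Run:
```python
from h import *
S,D=manip.camera_params("scene"),manip.camera_params("side");k=.64
print("cap",tri(ray(S,274*k,271*k),ray(D,397*k,336*k)),onz(S,274*k,271*k,.175),onz(D,397*k,336*k,.175))
for n,p,L in(("scene",S,[(389,280),(460,270),(481,328),(406,339)]),("side",D,[(288,272),(372,260),(400,307),(308,328)])):
    P=np.array([onz(p,u*k,v*k,.018)[:2] for u,v in L]);print(n,P.round(4).tolist(),P.mean(0))
a=cv2.imread("pics/scene0.png");b=cv2.imread("pics/side0.png")
z=lambda im,u,v:cv2.resize(im[v-40:v+40,u-40:u+40],(400,400),interpolation=cv2.INTER_CUBIC)
cv2.imwrite("pics/crop.png",np.hstack([z(a,274,280),z(b,397,345)]))
```

```text
cap [ 0.56236083 -0.19999477  0.17338523] [ 0.56204894 -0.19896058  0.175     ] [ 0.56301416 -0.20378163  0.175     ]
scene [[0.4416, 0.043], [0.4083, 0.2194], [0.5902, 0.2476], [0.6201, 0.077]] [0.51506809 0.14677039]
side [[0.4059, 0.215], [0.5748, 0.2337], [0.6076, 0.0685], [0.438, 0.0315]] [0.50657358 0.13718045]
```

View pics/crop.png

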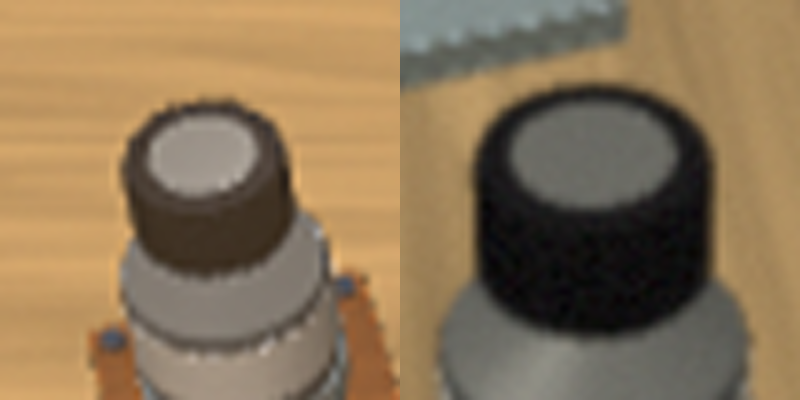

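Crop: the cap's grey disc centre is at about (204,154) in the left panel, i.e. scene (274.8,270.8), and (592,140) in the right, i.e. side (395.4,333). The cap is free all round.

Run:
```python
from h import *
S,D=manip.camera_params("scene"),manip.camera_params("side");k=.64
print("cap",tri(ray(S,274.8*k,270.8*k),ray(D,395.4*k,333*k)),onz(S,274.8*k,270.8*k,.175),onz(D,395.4*k,333*k,.175))
```

```text
cap [ 0.5617244  -0.19731357  0.17527214] [ 0.56148199 -0.1973885   0.175     ] [ 0.56176063 -0.19696127  0.175     ]
```

Request:
shift_gripper([
  [1, -0.05, -0.0155, 0, 0, 0, 0],
  [1, -0.05, -0.0155, 0, 0, 0, 0],
  [1, -0.05, -0.0155, 0, 0, 0, 0],
  [1, -0.05, -0.0155, 0, 0, 0, 0],
  [1, 0, 0, 0, 0, 0, 0],
])

```text
time: 0.72
tool_pos: [0.5617, -0.2028, 0.2307]
tool_rot: [-0.0, 0.709, 0.705, -0.0]
contact_force: [0.2, 1.7, 0.2]
gripper_width: 1.003
grasp_force: 0.0
```

Run:
```python
from h import *
p=manip.camera_params("wrist");print(p);print(manip.state()["tool_pos"])
cv2.imwrite("pics/w1.png",cv2.resize(manip.grab_frame("wrist")[:,:,::-1],(800,600),interpolation=cv2.INTER_CUBIC))
```

```text
{'intrinsics': array([[297.31863964,   0.        , 253.05744022],
       [  0.        , 297.31863964, 187.06551407],
       [  0.        ,   0.        ,   1.        ]]), 'xyz': array([ 0.56217332, -0.13446714,  0.37308896]), 'orientation': array([ 1.35191223e-01,  9.90816495e-01, -2.38413487e-03, -5.66961549e-04])}
[ 0.56171627 -0.20277487  0.23068368]
```

View pics/w1.png

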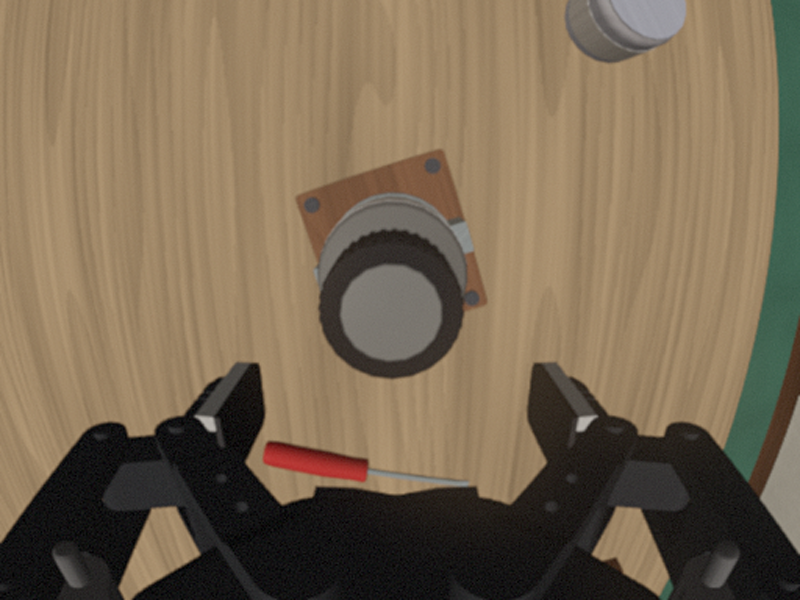

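Wrist: the cap's grey disc spans about x 340–443 and y 264–361, centred near (391,312), between the open fingers. I'll check it with the fisheye model.

Run:
```python
from h import *
p=manip.camera_params("wrist");K=p["intrinsics"];st=manip.state()
d=(np.array([391*.64,312.5*.64])-K[:2,2])/K[0,0];t=np.linalg.norm(d)
v=q(p["orientation"]).apply(np.r_[d/t*np.sin(t),np.cos(t)]);c=p["xyz"]
P=c+v*(.175-c[2])/v[2];print(P)
g=(P+[.5617,-.1973,.175])/2
print(g, q(st["tool_rot"]).inv().apply(np.r_[g[:2],.131]-st["tool_pos"]),st["tool_pos"])
```

```text
[ 0.56039393 -0.19720968  0.175     ]
[ 0.56104696 -0.19725484  0.175     ] [ 0.00370375 -0.00115626  0.09970178] [ 0.56227357 -0.20105062  0.23069748]
```

Request:
shift_gripper([
  [1, 0.003, -0.001, 0.02, 0, 0, 0],
  [1, 0, 0, 0.03, 0, 0, 0],
  [1, 0, 0, 0.03, 0, 0, 0],
  [1, 0, 0, 0.02, 0, 0, 0],
  [1, 0, 0, 0, 0, 0, 0],
])

```text
time: 1.4
tool_pos: [0.5607, -0.1953, 0.1283]
tool_rot: [-0.002, 0.707, 0.708, -0.001]
contact_force: [-0.3, -0.1, -0.9]
gripper_width: 1.0
grasp_force: 0.0
```

Request:
shift_gripper([
  [0, 0, 0, 0, 0, 0, 0],
  [0, 0, 0, 0, 0, 0, 0],
  [0, 0, 0, 0, 0, 0, 0],
  [0, 0, 0, 0, 0, 0, 0],
  [0, 0, 0, 0, 0, 0, 0],
])

```text
time: 2.02
tool_pos: [0.562, -0.1971, 0.1331]
tool_rot: [0.0, 0.707, 0.707, -0.0]
contact_force: [-4.9, 1.7, 4.5]
gripper_width: 0.755
grasp_force: 65.3
```

```bash
python3 -c "
from h import *
s=manip.state();print(s['joint_pos'],s['ft_torque'])"
```

```text
[-4.62112653e-01  6.29042121e-02  1.77079254e+00 -4.21152924e-04
  1.30775035e+00 -4.62010917e-01] [ 0.22854944  0.83885315 -0.00220549]
```

Request:
shift_gripper([
  [0, 0, -0.001, 0.003, 0, 0, 0],
  [0, 0, 0, 0.003, 0, 0, 0],
  [0, 0, 0, 0, 0, 0, 0],
  [0, 0, 0, 0, 0, 0, 0],
])

```text
time: 2.52
tool_pos: [0.562, -0.1973, 0.1294]
tool_rot: [0.001, 0.707, 0.707, 0.0]
contact_force: [-5.8, 3.0, 12.5]
gripper_width: 0.754
grasp_force: 65.7
```

Request:
shift_gripper([
  [0, 0, -0.001, 0.001, 0, 0, 0],
  [0, 0, 0, 0, 0, 0, 0],
  [0, 0, 0, 0, 0, 0, 0],
])

```text
time: 2.9
tool_pos: [0.562, -0.1974, 0.1293]
tool_rot: [0.002, 0.707, 0.707, 0.001]
contact_force: [-5.3, 4.1, 12.0]
gripper_width: 0.755
grasp_force: 65.7
```

Request:
shift_gripper([
  [0, 0, 0.002, 0.001, 0, 0, 0],
  [0, 0, 0, 0, 0, 0, 0],
  [0, 0, 0, 0, 0, 0, 0],
])

```text
time: 3.28
tool_pos: [0.562, -0.1974, 0.1278]
tool_rot: [0.0, 0.707, 0.707, -0.001]
contact_force: [-11.5, 3.9, 15.4]
gripper_width: 0.757
grasp_force: 65.9
```

Request:
shift_gripper([
  [0, 0, 0, 0, 0, 0, 0],
])

```text
time: 3.4
tool_pos: [0.562, -0.1974, 0.1277]
tool_rot: [0.0, 0.707, 0.707, -0.001]
contact_force: [-11.2, 2.8, 13.9]
gripper_width: 0.753
grasp_force: 66.0
```

Request:
shift_gripper([
  [0, 0.001, -0.004, 0, 0, 0, 0],
  [0, 0, 0, 0, 0, 0, 0],
  [0, 0, 0, 0, 0, 0, 0],
])

```text
time: 3.78
tool_pos: [0.5616, -0.1974, 0.1289]
tool_rot: [0.005, 0.707, 0.707, 0.002]
contact_force: [1.4, 1.1, 9.4]
gripper_width: 0.758
grasp_force: 65.6
```

Request:
shift_gripper([
  [0, 0, 0, 0.002, 0, 0, 0],
  [0, 0, 0, 0, 0, 0, 0],
  [0, 0, 0, 0, 0, 0, 0],
])

```text
time: 4.15
tool_pos: [0.5616, -0.1975, 0.1272]
tool_rot: [0.005, 0.707, 0.707, 0.002]
contact_force: [-0.7, 1.5, 11.8]
gripper_width: 0.752
grasp_force: 65.7
```

Request:
shift_gripper([
  [0, 0, 0, 0.0005, 0, 0, -0.1],
  [0, 0, 0, 0, 0, 0, -0.15],
  [0, 0, 0, 0, 0, 0, -0.15],
  [0, 0, 0, 0, 0, 0, 0],
])

```text
time: 4.65
tool_pos: [0.5607, -0.1975, 0.1265]
tool_rot: [0.004, 0.552, 0.834, 0.0]
contact_force: [-3.4, 0.4, 11.9]
gripper_width: 0.756
grasp_force: 65.8
```

```bash
python3 -c "
from h import *
s=manip.state();print(s['joint_pos'],s['ft_torque'])"
```

```text
[-4.63551439e-01  6.23489402e-02  1.78326332e+00 -4.41128951e-04
  1.28791345e+00 -8.64497174e-01] [0.12050724 0.59045893 0.06952256]
```

Request:
shift_gripper([
  [0, 0, 0, 0, 0, 0, -0.15],
  [0, 0, 0, 0, 0, 0, -0.15],
  [0, 0, 0, 0, 0, 0, -0.15],
  [0, 0, 0, 0, 0, 0, -0.1],
  [0, 0, 0, 0, 0, 0, 0],
])

```text
time: 5.28
tool_pos: [0.5596, -0.1978, 0.1262]
tool_rot: [0.003, 0.305, 0.952, -0.001]
contact_force: [-6.9, 0.4, 13.7]
gripper_width: 0.753
grasp_force: 65.9
```

```bash
python3 -c "
from h import *
s=manip.state();print(s['joint_pos'][5],s['ft_torque'])"
```

```text
-1.414304579843145 [-0.07063785  1.11886079  0.18290276]
```

Request:
shift_gripper([
  [0, 0, 0, 0, 0, 0, -0.1],
  [0, 0, 0, 0, 0, 0, -0.05],
  [0, 0, 0, 0, 0, 0, 0],
])

```text
time: 5.65
tool_pos: [0.5588, -0.1974, 0.1262]
tool_rot: [0.001, 0.234, 0.972, -0.001]
contact_force: [-10.3, 1.7, 15.3]
gripper_width: 0.758
grasp_force: 66.0
```

```bash
python3 -c "
from h import *
s=manip.state();print(s['joint_pos'][5],s['ft_torque'])"
```

```text
-1.5627891249081562 [ 0.13681342  1.68436269 -0.32368968]
```

Request:
shift_gripper([
  [0, 0.0025, -0.0015, -0.002, 0, 0, 0],
  [0, 0, 0, -0.006, 0, 0, 0],
  [0, 0, 0, -0.006, 0, 0, 0],
  [0, 0, 0, -0.006, 0, 0, 0],
  [0, 0, 0, 0, 0, 0, 0],
])

```text
time: 6.28
tool_pos: [0.5552, -0.1973, 0.1414]
tool_rot: [0.001, 0.233, 0.972, -0.001]
contact_force: [0.5, -5.8, 0.8]
gripper_width: 0.757
grasp_force: 67.3
```

Request:
shift_gripper([
  [0, -0.001, -0.0015, -0.006, 0, 0, 0],
  [0, 0, 0, -0.01, 0, 0, 0],
  [0, 0, 0, -0.01, 0, 0, 0],
  [0, 0, 0, -0.01, 0, 0, 0],
  [0, 0, 0, 0, 0, 0, 0],
])

```text
time: 6.9
tool_pos: [0.556, -0.1981, 0.1784]
tool_rot: [0.001, 0.233, 0.972, -0.0]
contact_force: [-0.5, 0.3, -0.6]
gripper_width: 0.757
grasp_force: 67.2
```

Request:
shift_gripper([
  [0, 0, 0, -0.02, 0, 0, 0],
  [0, 0, 0, -0.02, 0, 0, 0],
  [0, 0, 0, -0.02, 0, 0, 0],
  [0, 0, 0, 0, 0, 0, 0],
])

```text
time: 7.4
tool_pos: [0.5567, -0.1987, 0.2404]
tool_rot: [0.003, 0.233, 0.972, -0.001]
contact_force: [-0.2, 0.7, -1.3]
gripper_width: 0.757
grasp_force: 67.3
```

Run:
```python
from h import *
s=manip.state();print(s["tool_pos"],s["contact_force"],s["ft_torque"])
a=manip.grab_frame("side");b=manip.grab_frame("wrist")
cv2.imwrite("pics/l1.png",np.hstack([cv2.resize(x[:,:,::-1],(400,300)) if i else cv2.resize(x[100:310,130:410,::-1],(400,300),interpolation=cv2.INTER_CUBIC) for i,x in enumerate((a,b))]))
```

```text
[ 0.55666362 -0.19865707  0.24044759] [-0.16111869  0.74333203 -1.32159178] [-0.0212759  -0.00414772 -0.00508194]
```

View pics/l1.png

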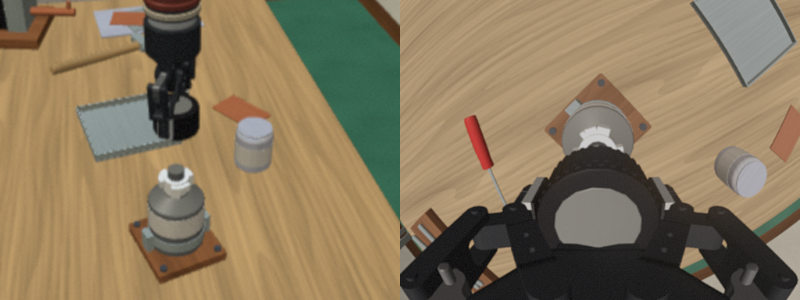

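The cap is off and held level. The jar now shows the white collar and sealing disc, and the tray and tin are untouched. Next I'll carry the cap to the tray centre.

Request:
shift_gripper([
  [0, 0.015, 0.022, 0, 0, 0, 0],
  [0, 0.025, 0.036, 0, 0, 0, 0],
  [0, 0.028, 0.041, 0, 0, 0, 0],
  [0, 0.028, 0.041, 0, 0, 0, 0],
  [0, 0.028, 0.041, 0, 0, 0, 0],
])

```text
time: 8.12
tool_pos: [0.5258, 0.0211, 0.2354]
tool_rot: [-0.001, 0.233, 0.972, -0.0]
contact_force: [1.3, 0.9, -0.9]
gripper_width: 0.756
grasp_force: 67.2
```

Request:
shift_gripper([
  [0, 0.028, 0.041, 0, 0, 0, 0],
  [0, 0.025, 0.036, 0, 0, 0, 0],
  [0, 0.018, 0.025, 0, 0, 0, 0],
  [0, 0, 0, 0, 0, 0, 0],
  [0, 0, 0, 0, 0, 0, 0],
])

```text
time: 8.75
tool_pos: [0.5095, 0.1422, 0.2359]
tool_rot: [-0.001, 0.233, 0.972, -0.001]
contact_force: [-0.4, -0.6, -0.7]
gripper_width: 0.755
grasp_force: 67.3
```

Run:
```python
from h import *
s=manip.state();print(s["tool_pos"],s["tool_rot"],q(s["tool_rot"]).inv().apply(np.r_[.511,.142,.06]-s["tool_pos"]))
```

```text
[0.50954151 0.14220971 0.23590375] [-6.34918926e-04  2.33228287e-01  9.72421672e-01 -5.05600307e-04] [-0.00157067  0.00069973  0.17590151]
```

Request:
shift_gripper([
  [0, 0, 0, 0.04, 0, 0, 0],
  [0, 0, 0, 0.05, 0, 0, 0],
  [0, 0, 0, 0.05, 0, 0, 0],
  [0, 0, 0, 0.035, 0, 0, 0],
  [0, 0, 0, 0, 0, 0, 0],
])

```text
time: 9.38
tool_pos: [0.507, 0.1411, 0.0581]
tool_rot: [-0.004, 0.234, 0.972, -0.002]
contact_force: [-0.3, 0.1, -0.2]
gripper_width: 0.754
grasp_force: 67.3
```

Request:
shift_gripper([
  [0, 0, 0, 0, 0, 0, 0],
  [0, 0, 0, 0, 0, 0, 0],
])

```text
time: 9.62
tool_pos: [0.5118, 0.1426, 0.0643]
tool_rot: [0.002, 0.233, 0.972, 0.001]
contact_force: [0.5, 0.2, -1.4]
gripper_width: 0.755
grasp_force: 67.3
```

Run:
```python
from h import *
a=manip.grab_frame("side")
cv2.imwrite("pics/l2.png",cv2.resize(a[130:280,150:350,::-1],(800,600),interpolation=cv2.INTER_CUBIC))
```

```text
(no output)
```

View pics/l2.png

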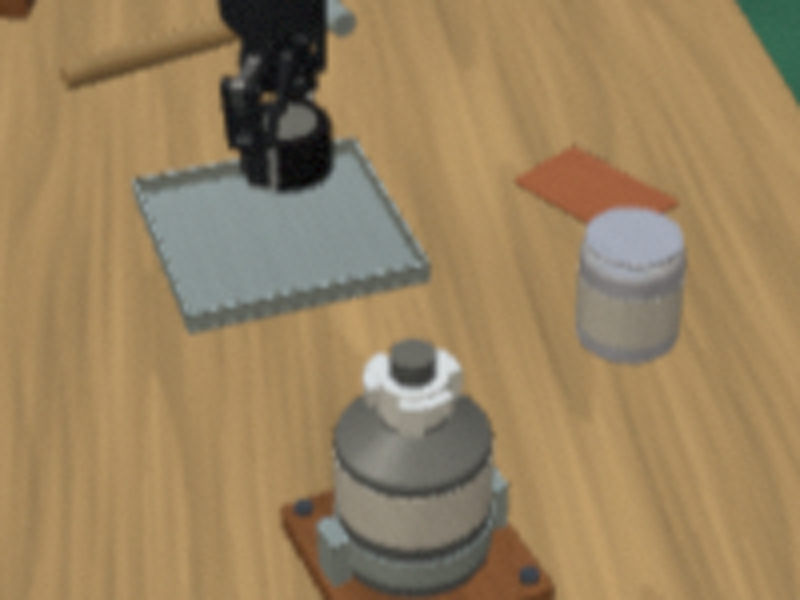

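The cap is upright above the tray at about (290,150), with the tray floor centre near (282,235). Everything else is undisturbed. I'll lower gently.

Request:
shift_gripper([
  [0, 0, 0, 0.015, 0, 0, 0],
  [0, 0, 0, 0.015, 0, 0, 0],
  [0, 0, 0, 0.012, 0, 0, 0],
  [0, 0, 0, 0.008, 0, 0, 0],
  [0, 0, 0, 0, 0, 0, 0],
])

```text
time: 10.3
tool_pos: [0.5091, 0.1426, 0.0106]
tool_rot: [-0.001, 0.233, 0.972, -0.0]
contact_force: [0.1, -0.3, -0.7]
gripper_width: 0.755
grasp_force: 67.3
```

Request:
shift_gripper([
  [0, 0, 0, 0.002, 0, 0, 0],
  [0, 0, 0, 0.002, 0, 0, 0],
  [0, 0, 0, 0.001, 0, 0, 0],
  [0, 0, 0, 0, 0, 0, 0],
  [0, 0, 0, 0, 0, 0, 0],
])

```text
time: 10.92
tool_pos: [0.51, 0.1427, 0.0069]
tool_rot: [0.0, 0.233, 0.972, 0.0]
contact_force: [-0.1, -0.3, -0.5]
gripper_width: 0.751
grasp_force: 67.3
```

Request:
shift_gripper([
  [0, 0, 0, 0.001, 0, 0, 0],
  [0, 0, 0, 0.001, 0, 0, 0],
  [0, 0, 0, 0.001, 0, 0, 0],
  [0, 0, 0, 0, 0, 0, 0],
  [0, 0, 0, 0, 0, 0, 0],
])

```text
time: 11.55
tool_pos: [0.5098, 0.1427, 0.0038]
tool_rot: [-0.0, 0.233, 0.972, -0.0]
contact_force: [1.0, 0.2, -0.5]
gripper_width: 0.753
grasp_force: 67.3
```

Request:
shift_gripper([
  [0, 0, 0, 0.001, 0, 0, 0],
  [0, 0, 0, 0.001, 0, 0, 0],
  [0, 0, 0, 0, 0, 0, 0],
  [0, 0, 0, 0, 0, 0, 0],
])

```text
time: 12.05
tool_pos: [0.5099, 0.1427, 0.0018]
tool_rot: [0.0, 0.233, 0.972, 0.0]
contact_force: [-0.5, 0.7, -2.3]
gripper_width: 0.754
grasp_force: 67.3
```

Request:
shift_gripper([
  [0, 0, 0, 0.001, 0, 0, 0],
  [0, 0, 0, 0.001, 0, 0, 0],
  [0, 0, 0, 0, 0, 0, 0],
  [0, 0, 0, 0, 0, 0, 0],
])

```text
time: 12.55
tool_pos: [0.5103, 0.1427, 0.0013]
tool_rot: [-0.0, 0.233, 0.972, -0.0]
contact_force: [-5.6, -1.6, 8.6]
gripper_width: 0.758
grasp_force: 68.0
```

Request:
shift_gripper([
  [0, 0, 0, 0.001, 0, 0, 0],
  [0, 0, 0, 0, 0, 0, 0],
  [0, 0, 0, 0, 0, 0, 0],
])

```text
time: 12.92
tool_pos: [0.5103, 0.1427, 0.0012]
tool_rot: [-0.0, 0.233, 0.972, -0.0]
contact_force: [-8.2, -2.4, 15.8]
gripper_width: 0.753
grasp_force: 68.4
```

Request:
shift_gripper([
  [0, 0, 0, -0.002, 0, 0, 0],
  [0, 0, 0, 0, 0, 0, 0],
  [0, 0, 0, 0, 0, 0, 0],
])

```text
time: 13.3
tool_pos: [0.5103, 0.1427, 0.0013]
tool_rot: [0.0, 0.233, 0.972, 0.0]
contact_force: [-1.1, -0.8, 4.8]
gripper_width: 0.756
grasp_force: 67.5
```

Request:
shift_gripper([
  [0.8, 0, 0, 0, 0, 0, 0],
  [0.85, 0, 0, 0, 0, 0, 0],
  [1, 0, 0, 0, 0, 0, 0],
  [1, 0, 0, 0, 0, 0, 0],
  [1, 0, 0, 0, 0, 0, 0],
])

```text
time: 13.92
tool_pos: [0.5098, 0.1427, 0.0008]
tool_rot: [-0.0, 0.233, 0.972, 0.0]
contact_force: [-0.7, -0.3, -0.3]
gripper_width: 1.001
grasp_force: 0.0
```

Request:
shift_gripper([
  [1, 0, 0, -0.01, 0, 0, 0],
  [1, 0, 0, -0.03, 0, 0, 0],
  [1, 0, 0, -0.05, 0, 0, 0],
  [1, 0, 0, -0.05, 0, 0, 0],
  [1, 0, 0, -0.04, 0, 0, 0],
])

```text
time: 14.55
tool_pos: [0.5104, 0.1428, 0.1842]
tool_rot: [0.001, 0.233, 0.972, 0.001]
contact_force: [0.3, 0.2, 0.3]
gripper_width: 1.002
grasp_force: 0.0
```

Request:
shift_gripper([
  [1, 0, 0, 0, 0, 0, 0],
  [1, 0, 0, 0, 0, 0, 0],
  [1, 0, 0, 0, 0, 0, 0],
])

```text
time: 14.92
tool_pos: [0.5087, 0.1425, 0.1789]
tool_rot: [-0.002, 0.233, 0.972, -0.001]
contact_force: [-0.7, 0.3, -0.1]
gripper_width: 0.999
grasp_force: 0.0
```

Run:
```python
from h import *
a=manip.grab_frame("side");b=manip.grab_frame("wrist")
cv2.imwrite("pics/l3.png",np.hstack([cv2.resize(x,(400,300)) for x in(a[130:280,150:350,::-1],b[:,:,::-1])]))
```

```text
(no output)
```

View pics/l3.png

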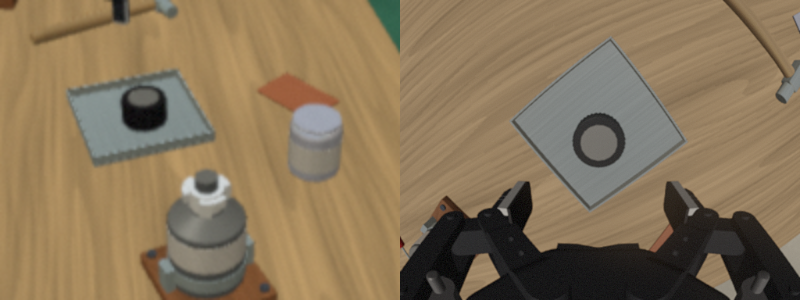

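The cap stands upright and flat near the tray's centre, at (144,108) in the side view and (599,140) in the wrist view. The gripper is clear of everything.

```bash
python3 -c "
from plant import manip
print(manip.job_done())"
```

```text
the job is handed in; nothing more can be done
None
```

The flux jar is open and its cap is set down upright and flat near the centre of the steel tray; the gripper is clear, the bystander objects were left alone, and I handed the job in at about 15 s.

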